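# Fetch the check weight from the covered weight block

## Task

The balance needs its check: slide the loose cover plate along the wooden weight block, keeping it on its ledges, until all four pockets are clear and you can see which one holds the largest (200 g) weight. Lift that weight out by its knob, set it down gently, upright, in the middle of the balance pan and let go. Leave the cover open on the block, the two smaller weights in their pockets, and do not disturb the crucible and the jar that stand between block and balance.

Things in the scene. Friction and masses are not known exactly. Their poses are not given: they have to be found in the camera images.
- block: Wooden weight block fixed to the bench, 148 mm (its x) by 284 mm (its y); origin: centre of its underside. Deck 30 mm high: four round pockets in its -y half, the +y half blank. Each long side has a wall (|x| 60 to 74 mm) with a ledge at z = 67 mm that carries the cover, and an outer lip up to z = 76 mm that guides it with 2 mm play each side. Open ends.
- pockets (a point): Point on the block's deck midway between the four pockets (z = 30 mm, block x = 0, y = -86 mm). Pockets are 34 mm wide, 14 mm deep, centred 30 mm either side of it along the block's x and 26 mm either side along y.
- cover: Loose opaque grey plate, 136 (x) by 126 (y) by 6 mm, 0.18 to 0.35 kg, lying on the ledges; slides along the block's y at a few newtons. Origin: centre of its underside, axes as the block's. Along its -y edge a rib, 100 mm long, 8 thick, 12 high, is flush with the edge: one upright face 67 to 85 mm above the bench.
- cover_middle (a point): Centre of the cover's top face, 6 mm above its underside. In the block's y it starts at -70 to -64 mm, hiding all pockets; they are wholly clear beyond +20 mm; small stops on the ledges (|x| 60 to 70 mm) at both ends of the block hold it between -71 and +71 mm.
- weight_large_center (a point): Centre (half-way up) of the 200 g weight, steel, 48 mm high: body 30 mm across and 30 high, neck 14 across and 5 high, flat round knob 20 across and 13 high on top (knob middle 17.5 mm above this point). Stands loose and upright in one of the pockets (which one changes), top 64 mm above the bench. z: its upward axis.
- weight_large: The same weight; origin: centre of its underside.
- weight_mid_center (a point): Centre of the 50 g weight: same shape but only 18 mm across and 22 mm high; stands in another pocket and stays there.
- weight_small_center (a point): Centre of the 20 g weight: same shape but only 14 mm across and 16 mm high; stands in another pocket and stays there. The fourth pocket is empty, with a flat grey felt disc on its floor.
- pan (a point): Centre of the top face of the balance's round steel pan, 120 mm across, 72 mm above the bench, rigid. The balance is fixed: a white box 240 mm (x) by 180 mm (y), top 54 mm high; the pan's centre lies 30 mm from the box's middle, away from the display. The balance stands left or right of the robot, the block on the other side.
- crucible: Loose bystander, leave it alone: white porcelain crucible, 40 mm across, 32 mm high, standing in the gap between the block and the balance. Origin: centre of its underside.
- jar: Loose bystander, leave it alone: small amber jar, 34 mm across, 45 mm high, standing in the gap between the block and the balance, nearer the robot. Origin: centre of its underside.
Not all that is in view belongs to the job. Several things have the shape of the cover; the one meant has the colours described above.

How it is judged:
By the outcome, as a careful person would: the job done as asked, in the order asked, and still so for the second after the job is handed in, with the robot touching nothing.
It also fails if it takes over 54 s, if anything falls off the work surface, if the arm or the gripper's body presses on something with over 40 N, if the wrist force passes 120 N, or if a joint passes its speed limit or range.

## Robot

A 6-joint arm with a two-finger parallel gripper is mounted at the origin on the work surface. World frame = base frame: x ahead of the robot, y to its left, z up, the work surface at z = 0. Lengths are in mm, angles in rad, forces in N, time in s.
With the tool pointing down it reaches from about 275 to 1000 mm from the base axis. Payload 8.4 kg.
Tool frame: the origin (TCP) lies on the mounting face of the last link; the fingertips stand 173 mm ahead of it and the grasp point (between the pads) lies 155 mm ahead of it; z points along the fingers, y is the direction in which the jaws open and shut (so a half turn about z gives the same grasp; the last joint's range is limited). The gripper opens to 85 mm and grips with 20 to 120 N. Pads are 22 mm wide; open, the fingers measure 114 mm over their backs; the gripper's body (76 mm by 85 mm) begins 54 mm behind the grasp point. The pads swing forward as they close: fully open they stand 13 mm farther back than shut.
Start: joints at [-1.118, 0.353, 1.633, -0, 1.155, -0.002], TCP at [274.551, -561.472, 404.681] pointing down, gripper open.
Joint ranges: [-2.63, 2.63], [-0.92, 2.1], [0.06, 2.66], [-1.3, 4.44], [0, 2.69], [-3.02, 3.02]. Speed limits (rad/s): [2.22, 2.22, 2.79, 3.14, 3.14, 3.14].

## Interface

Orientations are given as [roll, pitch, yaw] about the fixed x, y, z axes, in that order (R = Rz(yaw) Ry(pitch) Rx(roll)).
In Python, from rig import readout, imaging, ticket gives the robot as it stands.
- The arm moves only by the tool step_arm, never from a script. Its argument "deltas" is a list of rows, each an object with "translation": the shift along the tool's x, y, z in cm, a list of three; "rot": the turn, a rotation vector about the tool's x, y, z in rad, a list of three. In form: [{"translation": [x, y, z], "rot": [rx, ry, rz]}, ...]. A call has 1 to 8 rows; each row is the pose to reach, as a shift and turn from the pose commanded when the call began, along the tool's axes at that moment; what a row does not reach only later rows make up. A row lasts 1/8 s, in which the tool goes at most 62.5 mm and 10.7 degrees, less where a joint would pass 70% of its speed; a pose out of reach is approached as far as the arm can. A call with a gripper value outside its range is refused whole. "grip" is the closure in counts, from 0 (fully open) to 255 (shut), set as the call begins (left out, the last holds). The fingers move at their own pace and stop on an object; "squeeze" is the grip in N (left out, the last holds). Time passes only in rows, so rows that repeat a pose let the fingers close. It gives the time, the measured TCP pose, the force and the opening at its end, in the units of the state.
- readout.sense(): the state, without advancing time (a new reading comes with each control period).
- imaging.grab_frame(name): name is "side" or "top"; returns a dict with "image" (480x640x3 uint8, red, green, blue), "camera_matrix" (3x3 intrinsics, pixels), "k1" (the pictures are not rectified: a ray, as slopes to the right and down, at radius r is drawn at 1 + k1 r^2 times it, then the intrinsics apply), "world_to_cam" (4x4, takes a point from world to camera coordinates). Camera axes: x right, y up, looking along -z (the intrinsics and any distortion apply to the point x, -y, -z); pixel columns grow to the right and rows downward; lengths in mm; the calibration is good to about 2 mm. A picture is of the moment at which its call begins. There is no depth.
- ticket.sign_off(): hands the job in, once; it reports no verdict.
The state is a dict: "clock": time; "qpos": joint angles; "qvel": joint speeds; "joint_efforts": joint torques, N m; "eef_pos": TCP position; "tcp_rot": TCP orientation; "contact_force": force on the tool from outside, world axes, zero at the start; "wrist_torque": the same for the moment, N m; "opening": opening from 0.0 (shut) to 1.0 (fully open).
Only numpy, scipy, OpenCV 4.12 (cv2) and the standard library are available. Lean on these libraries where they do the work, as an engineer would, in place of code of your own. Each camera call takes 0.05 s, during which the arm holds its last target.

## Working session

There is one attempt and no reset: what is moved stays moved. The work goes in short steps, Python scripts to look and compute and a tool call to move; the robot and the scene stay as the last step left them, time stands still between calls to the robot, and variables do not carry over. Pictures are saved under pics/ and viewed, and the job is handed in when it is done.

Besides the shell and the picture viewer there is one more tool, called after ">>>" by a JSON object that holds its "api" and its "payload". step_arm: Moves the arm, as the interface text tells. Its arguments: {"type":"object","properties":{"deltas":{"type":"array","items":{"type":"object","properties":{"translation":{"type":"array","items":{"type":"number"}},"rot":{"type":"array","items":{"type":"number"}}}}},"grip":{"type":"number"},"squeeze":{"type":"number"}},"required":["deltas"]}

```bash
mkdir -p pics; ls
python3 - <<'E'
from rig import readout, imaging, ticket
import cv2
print(readout.sense())
for n in("side","top"):
    f=imaging.grab_frame(n)
    cv2.imwrite(f"pics/{n}0.png",f["image"][:,:,::-1])
    print(n,f["camera_matrix"],f["k1"],f["world_to_cam"])
E
```

```text
pics
{'clock': 0.0, 'qpos': array([-1.11841384e+00,  3.53639673e-01,  1.63414993e+00,  8.62129858e-06,
        1.15518968e+00, -2.35298938e-03]), 'qvel': array([ 0.00012176,  0.00142095, -0.00072848,  0.0005383 , -0.00103676,
        0.00021594]), 'joint_efforts': array([ 1.62661243e-03, -6.05239391e+01, -3.42075098e+01,  4.11773053e-04,
        9.22685053e-03, -4.30575665e-05]), 'eef_pos': array([ 274.43764477, -561.25544522,  403.96004704]), 'tcp_rot': array([-3.14020605e+00, -1.11452440e-05,  4.54731986e-01]), 'contact_force': array([-0.2218848 ,  0.11701698,  0.32093943]), 'wrist_torque': array([ 0.0116425 ,  0.04092338, -0.0235064 ]), 'opening': 0.9979201876513262}
side [[619.74424953   0.         316.1445282 ]
 [  0.         619.74424953 234.86180595]
 [  0.           0.           1.        ]] -0.19377388529297068 [[-9.69434334e-01 -2.45251934e-01 -6.96857826e-03  4.36737699e+02]
 [ 1.31607951e-01 -5.43772134e-01  8.28849331e-01 -1.55707791e+02]
 [-2.07066220e-01  8.02597879e-01  5.59428481e-01 -1.05333742e+03]
 [ 0.00000000e+00  0.00000000e+00  0.00000000e+00  1.00000000e+00]]
top [[477.50734935   0.         319.88932611]
 [  0.         477.50734935 240.58503596]
 [  0.           0.           1.        ]] -0.03633321750516864 [[-1.04361181e-02 -9.99799652e-01 -1.70804999e-02 -4.30706368e+01]
 [ 9.90536117e-01 -1.26742129e-02  1.36665891e-01 -4.88979038e+02]
 [-1.36854992e-01 -1.54925906e-02  9.90469934e-01 -1.10007320e+03]
 [ 0.00000000e+00  0.00000000e+00  0.00000000e+00  1.00000000e+00]]
```

View pics/side0.png

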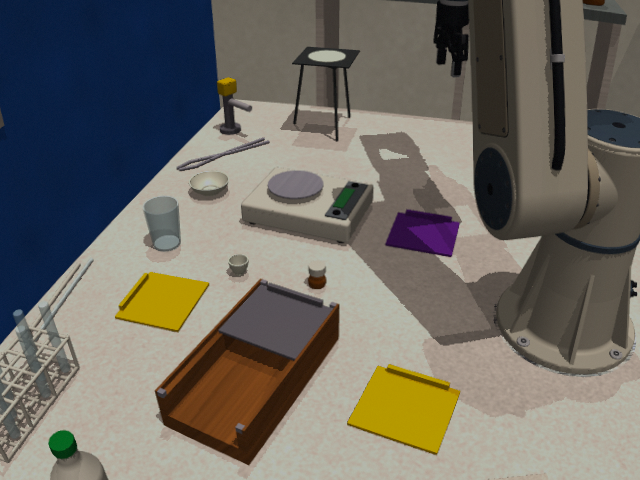

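View pics/top0.png

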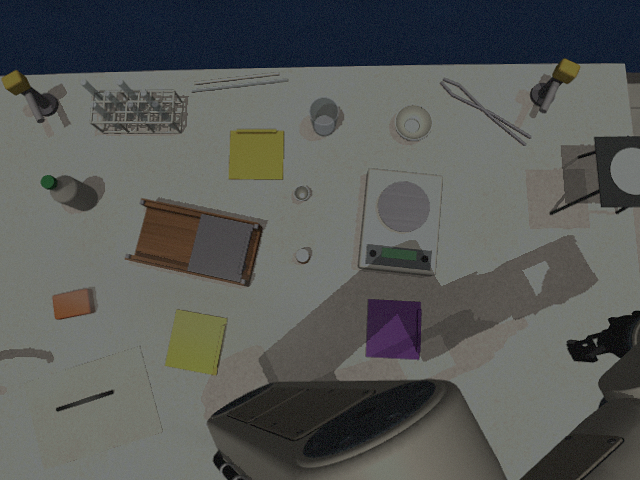

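```bash
cat > h.py <<'E'
import numpy as np, cv2
from rig import readout, imaging
def grab(n,save=None):
    f=imaging.grab_frame(n)
    if save: cv2.imwrite(f"pics/{save}.png",f["image"][:,:,::-1])
    return f
def ray(f,uv):
    K=f["camera_matrix"];D=np.array([f["k1"],0,0,0.])
    p=cv2.undistortPoints(np.array(uv,float).reshape(-1,1,2),K,D).reshape(-1,2)
    T=f["world_to_cam"];R=T[:3,:3];c=-R.T@T[:3,3]
    d=np.c_[p[:,0],-p[:,1],-np.ones(len(p))]@R
    return c,d/np.linalg.norm(d,axis=1)[:,None]
def onplane(f,uv,z):
    c,d=ray(f,uv); return c+d*((z-c[2])/d[:,2])[:,None]
def tri(f1,a,f2,b):
    c1,d1=ray(f1,a);c2,d2=ray(f2,b);o=[]
    for u,v in zip(d1,d2):
        A=np.c_[u,-v];s=np.linalg.lstsq(A,c2-c1,rcond=None)[0]
        p,q=c1+u*s[0],c2+v*s[1];o.append(np.r_[(p+q)/2,np.linalg.norm(p-q)])
    return np.array(o)
def proj(f,P):
    T=f["world_to_cam"];q=np.atleast_2d(P)@T[:3,:3].T+T[:3,3]
    q=q*[1,-1,-1]
    return cv2.projectPoints(q.reshape(-1,1,3),np.zeros(3),np.zeros(3),f["camera_matrix"],np.array([f["k1"],0,0,0.]))[0].reshape(-1,2)
def crop(f,name,x0,y0,x1,y1,s,marks=()):
    im=f["image"][y0:y1,x0:x1,::-1].copy();im=cv2.resize(im,None,fx=s,fy=s,interpolation=cv2.INTER_CUBIC)
    for m in marks: cv2.circle(im,(int((m[0]-x0+.5)*s),int((m[1]-y0+.5)*s)),3,(0,255,0),1)
    cv2.imwrite(f"pics/{name}.png",im)
E
python3 - <<'E'
from h import *
import pickle
t=grab("top");s=grab("side");pickle.dump((t,s),open("f0.pkl","wb"))
crop(t,"topblk",115,185,275,295,5)
crop(s,"sideblk",150,270,350,465,4)
E
```

```text
(no output)
```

View pics/topblk.png

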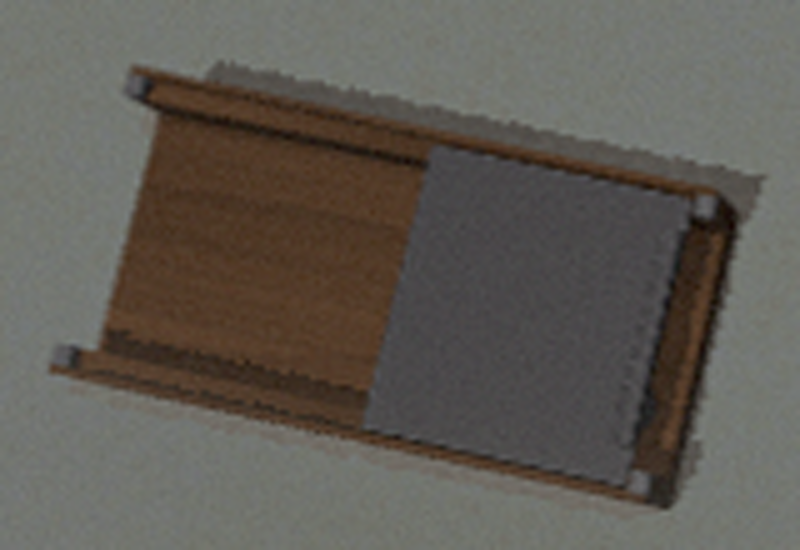

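View pics/sideblk.png

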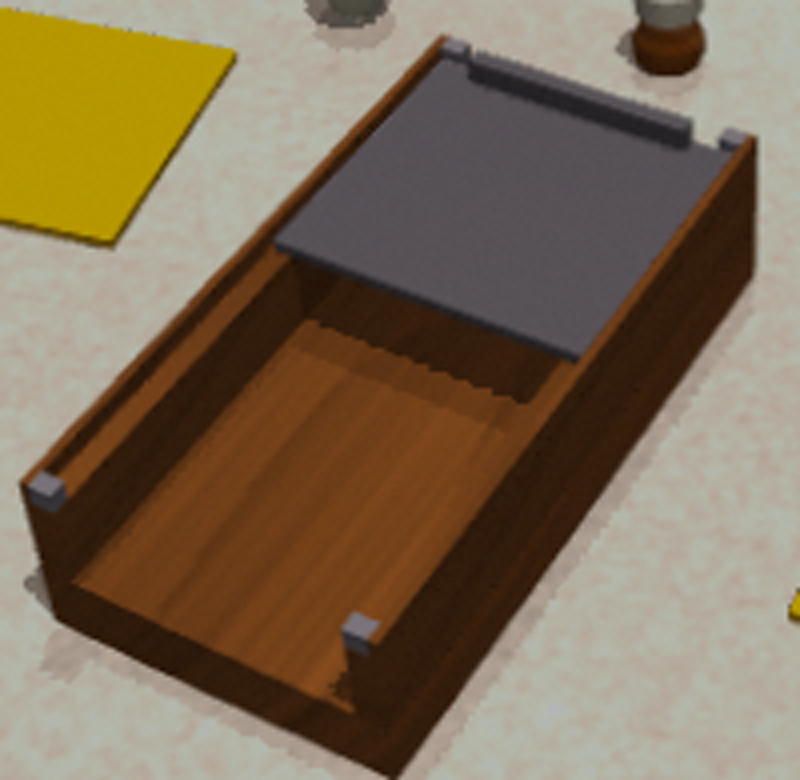

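Run:
```python
from h import *
import pickle
t,s=pickle.load(open("f0.pkl","rb"))
np.set_printoptions(precision=1,suppress=True)
T=lambda a:np.array(a,float)/5-.5+[115,185]
S=lambda a:np.array(a,float)/4-.5+[150,270]
n=["A+x+y","C+x-y","D-x-y","sA","sB","sC","sD","cov+x+y","cov-x+y"]
tt=T([[132,67],[722,190],[657,503],[138,84],[68,353],[707,203],[640,482],[430,146],[365,430]])
ss=S([[22,485],[443,38],[755,138],[47,487],[362,625],[456,46],[733,138],[276,244],[580,354]])
P=tri(t,tt,s,ss)
for a,b,c,d in zip(n,P,onplane(t,tt,76),onplane(s,ss,76)): print(a,b,c,d)
d=lambda i,j:np.linalg.norm(P[i,:2]-P[j,:2])
print("len A-C",d(0,1),"wid C-D",d(1,2),"cover w",d(7,8))
sc=P[3:7,:3].mean(0); yv=(P[3]+P[4]-P[5]-P[6])[:2]; print(sc,yv/np.linalg.norm(yv),np.linalg.norm(yv)/2)
```

```text
A+x+y [588.2 368.4  75.2   1.3] [588.7 368.3  76. ] [587.1 369.   76. ]
C+x-y [525.8  90.6  73.7   1.9] [526.3  90.5  76. ] [523.7  93.4  76. ]
D-x-y [383.1 119.9  71.2   0.3] [383.  119.1  76. ] [381.7 125.4  76. ]
sA [580.2 365.7  73.8   1.6] [580.5 365.1  76. ] [578.1 367.4  76. ]
sB [453.8 393.4  73.6   1.8] [454.4 392.6  76. ] [452.1 395.1  76. ]
sC [518.6  97.   75.9   3.6] [520.4  97.4  76. ] [516.7  97.3  76. ]
sD [391.5 126.8  75.4   2.2] [392.6 126.9  76. ] [390.3 127.5  76. ]
cov+x+y [548.6 227.1  72.5   2.2] [548.9 226.5  76. ] [545.7 230.6  76. ]
cov-x+y [418.  254.5  72.1   0.3] [417.5 253.3  76. ] [417.  258.2  76. ]
len A-C 284.703494236811 wid C-D 145.68578188094293 cover w 133.40658394459064
[486.1 245.7  74.7] [0.2 1. ] 274.7068761368009
```

```bash
cat >> h.py <<'E'
from scipy.spatial.transform import Rotation as Ro
def delta(pos,yaw,st=None,tilt=True):
    st=st or readout.sense()
    R=Ro.from_euler('xyz',st['tcp_rot']); Rt=Ro.from_euler('xyz',[np.pi,0,yaw])
    return R.inv().apply(np.array(pos)-st['eef_pos'])/10,(R.inv()*Rt).as_rotvec()
E
python3 - <<'E'
from h import *
import pickle
np.set_printoptions(precision=3,suppress=True)
t,s=pickle.load(open("f0.pkl","rb"))
crop(t,"toppan",345,155,455,285,5)
crop(s,"sidepan",230,150,390,250,5)
print(delta([449.6,82.7,330],1.351))
E
```

```text
(array([ 44.024, -50.16 ,   7.465]), array([-0.001, -0.   , -0.896]))
```

View pics/toppan.png

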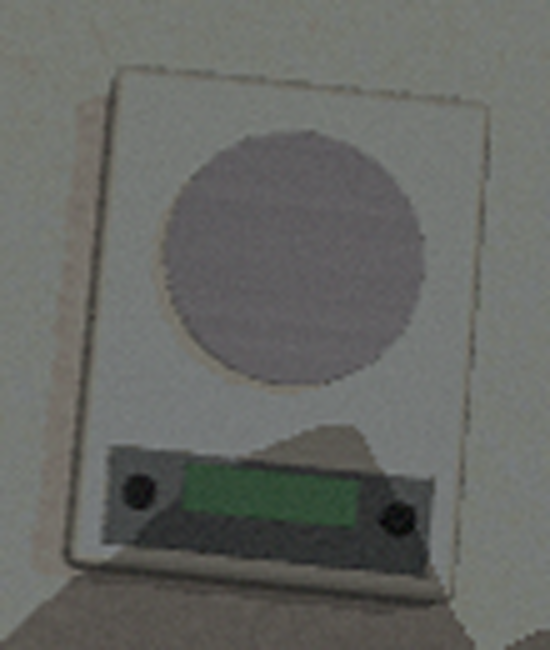

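View pics/sidepan.png

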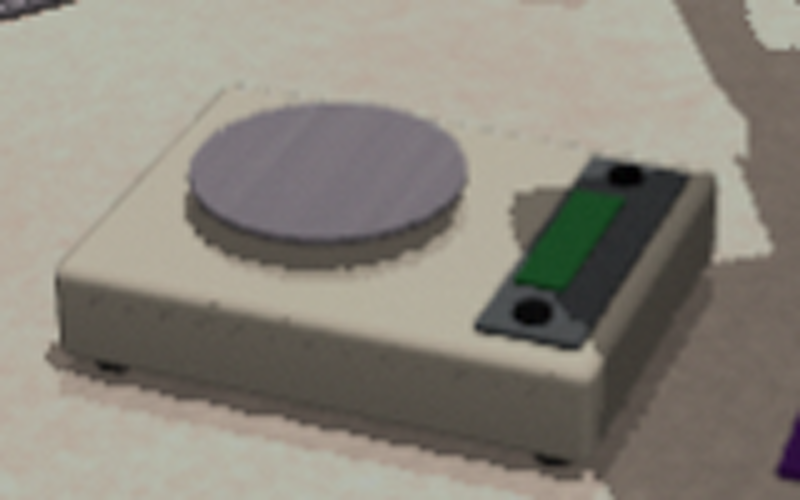

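The cover candidates in the top view are the grey plate on the block (225,247), the yellow plates (257,154) and (197,342), and the purple plate (393,328). Only the grey one lies on the ledges and has the right colour, and the enlarged crops confirm it. The block's corners triangulate to a length of 285 mm, a height of about 75 mm and a yaw of about -0.22 rad, which matches the text.

The balance pan's disc centre is at top (403,206) and side (295,184).

Run:
```python
from h import *
import pickle
np.set_printoptions(precision=1,suppress=True)
t,s=pickle.load(open("f0.pkl","rb"))
def ell(f,x0,y0,x1,y1):
    im=f["image"][y0:y1,x0:x1].astype(int)
    m=((im[:,:,2]-im[:,:,1])>5)&(im.sum(2)>150)   # bluish grey: b>g
    m=cv2.morphologyEx(m.astype(np.uint8),cv2.MORPH_OPEN,np.ones((3,3)))
    c=max(cv2.findContours(m,cv2.RETR_EXTERNAL,cv2.CHAIN_APPROX_NONE)[0],key=cv2.contourArea)
    h=cv2.convexHull(c).reshape(-1,2)
    return cv2.fitEllipse(h), c.reshape(-1,2)+[x0,y0], h+[x0,y0]
for f,b in((t,(365,170,440,242)),(s,(250,165,330,212))):
    e,c,h=ell(f,*b); print(np.array(e[0])+b[:2],e[1:],len(c))
    P=onplane(f,h,72); (cx,cy),r=cv2.minEnclosingCircle(P[:,:2].astype(np.float32)); print("circle z72",cx,cy,r)
print(tri(t,[[294/5-.5+345,258/5-.5+155]],s,[[328/5-.5+230,171/5-.5+150]]))
# bystanders
print(onplane(t,[[302.5,193],[303.5,255]],20))
```

```text
Traceback (most recent call last):
ValueError: max() iterable argument is empty
```

>>> {"api": "step_arm", "payload": {"deltas": [{"translation": [44, -50.2, 7.5], "rot": [0, 0, -0.896]}, {"translation": [44, -50.2, 7.5], "rot": [0, 0, -0.896]}, {"translation": [44, -50.2, 7.5], "rot": [0, 0, -0.896]}, {"translation": [44, -50.2, 7.5], "rot": [0, 0, -0.896]}, {"translation": [44, -50.2, 7.5], "rot": [0, 0, -0.896]}, {"translation": [44, -50.2, 7.5], "rot": [0, 0, -0.896]}, {"translation": [44, -50.2, 7.5], "rot": [0, 0, -0.896]}, {"translation": [44, -50.2, 7.5], "rot": [0, 0, -0.896]}], "grip": 105, "squeeze": 30}}

```text
clock: 1.2
eef_pos: [404.8, -80.0, 348.9]
tcp_rot: [3.141, 0.0, 1.351]
contact_force: [0.9, -0.4, 0.1]
opening: 0.589
```

Run:
```python
from h import *
import pickle
np.set_printoptions(precision=3,suppress=True)
t,s=pickle.load(open("f0.pkl","rb"))
def ell(f,x0,y0,x1,y1,seed):
    im=f["image"][y0:y1,x0:x1].astype(int)
    d=im[:,:,2]-im[:,:,1]; d=cv2.GaussianBlur(d.astype(np.float32),(0,0),1.2)
    a=d[seed[1]-y0-3:seed[1]-y0+4,seed[0]-x0-3:seed[0]-x0+4].mean(); b=d[0,0]
    m=(d>(a+b)/2).astype(np.uint8)
    m=cv2.morphologyEx(m,cv2.MORPH_OPEN,np.ones((3,3)))
    c=max(cv2.findContours(m,cv2.RETR_EXTERNAL,cv2.CHAIN_APPROX_NONE)[0],key=cv2.contourArea)
    return c.reshape(-1,2)+[x0,y0],a,b
for f,b,sd in((t,(369,175,437,242),(404,206)),(s,(250,165,330,200),(295,184))):
    h,a,bb=ell(f,*b,sd); e=cv2.fitEllipse(h.astype(np.float32)); print(e,a,bb)
    P=onplane(f,h,72); (cx,cy),r=cv2.minEnclosingCircle(P[:,:2].astype(np.float32)); print("circle z72",cx,cy,r,P.mean(0))
print(tri(t,[[294/5-.5+345,258/5-.5+155]],s,[[328/5-.5+230,171/5-.5+150]]))
print(onplane(t,[[302.5,193],[303.5,255]],20))
print(delta([449.6,82.7,260],1.351))
```

```text
((402.68988037109375, 213.89268493652344), (61.09675216674805, 66.2496337890625), 76.62245178222656) 1.8656561 -4.9065924
circle z72 531.4030151367188 -236.6426239013672 90.48373413085938 [ 527.549 -233.563   72.   ]
((295.0590515136719, 184.80894470214844), (28.57988166809082, 54.944942474365234), 88.25809478759766) 6.4455533 -14.266618
circle z72 556.1430053710938 -240.49525451660156 64.3412857055664 [ 557.627 -239.644   72.   ]
[[ 559.527 -243.177   71.886    3.07 ]]
[[607.883  -7.375  20.   ]
 [455.954  -8.955  20.   ]]
(array([16.86 ,  0.805,  8.895]), array([ 0.001,  0.   , -0.   ]))
```

>>> {"api": "step_arm", "payload": {"deltas": [{"translation": [16.9, 0.8, 4], "rot": [0, 0, 0]}, {"translation": [16.9, 0.8, 8.9], "rot": [0, 0, 0]}, {"translation": [16.9, 0.8, 8.9], "rot": [0, 0, 0]}, {"translation": [16.9, 0.8, 8.9], "rot": [0, 0, 0]}, {"translation": [16.9, 0.8, 8.9], "rot": [0, 0, 0]}]}}

```text
clock: 1.82
eef_pos: [449.2, 81.4, 259.6]
tcp_rot: [-3.141, 0.001, 1.352]
contact_force: [0.4, 0.5, 0.5]
opening: 0.592
```

Run:
```python
from h import *
np.set_printoptions(precision=3,suppress=True)
t=grab("top");s=grab("side")
import pickle;pickle.dump((t,s),open("f1.pkl","wb"))
st=readout.sense();print(st['eef_pos'],st['tcp_rot'],st['opening'],st['contact_force'])
crop(s,"s1",180,150,380,350,4)
crop(t,"t1",200,170,330,290,5)
```

```text
[449.368  80.467 260.539] [ 3.141 -0.     1.35 ] 0.5875656540126596 [ 0.389 -0.061  0.08 ]
```

View pics/s1.png

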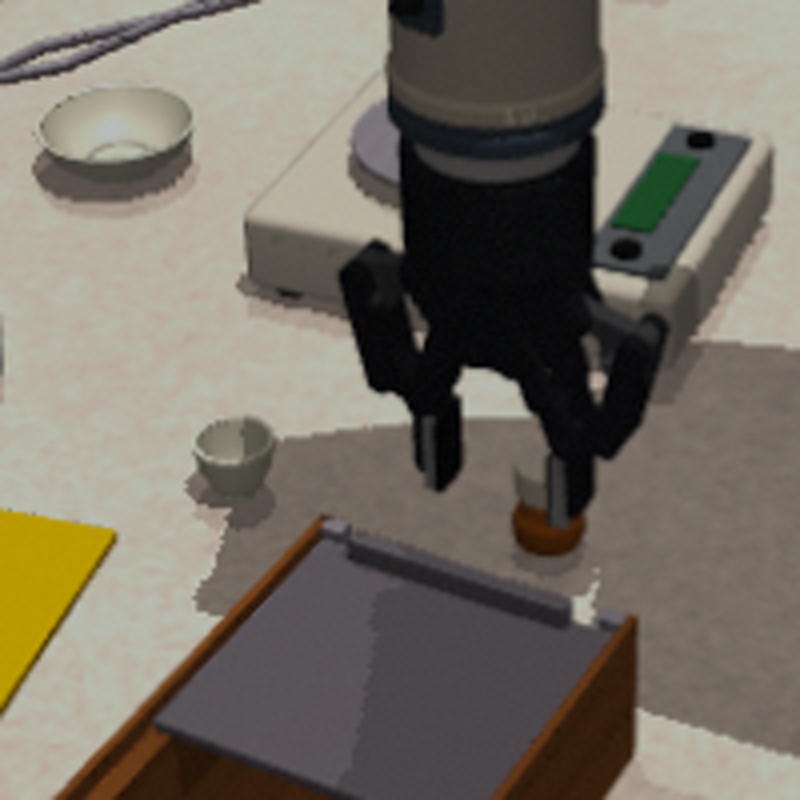

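View pics/t1.png

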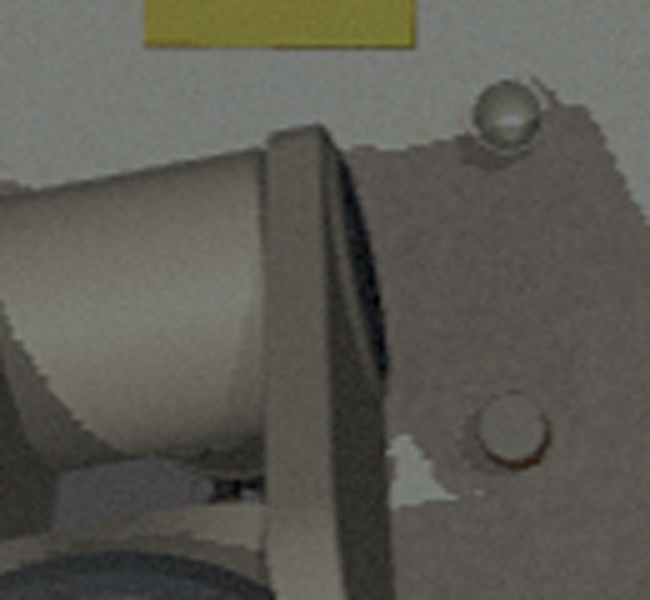

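Run:
```python
from h import *
import pickle
np.set_printoptions(precision=2,suppress=True)
t,s=pickle.load(open("f1.pkl","rb"))
bx=np.array([.976,-.218,0]);by=np.array([.218,.976,0])
c=np.array([449.3,81.2,0])
for z in (80,84,87,90,95):
    P=[c+sx*bx*o+by*11+[0,0,z] for sx in(1,-1) for o in(25,35)]
    print(z,(proj(s,P)-[179.5,149.5])*4)
```

```text
80 [[435.47 517.43]
 [414.66 510.9 ]
 [541.86 550.69]
 [563.61 557.46]]
84 [[435.15 509.9 ]
 [414.3  503.39]
 [541.78 543.09]
 [563.58 549.86]]
87 [[434.92 504.22]
 [414.03 497.72]
 [541.72 537.38]
 [563.56 544.13]]
90 [[434.68 498.53]
 [413.76 492.04]
 [541.66 531.64]
 [563.54 538.39]]
95 [[434.28 489.  ]
 [413.31 482.53]
 [541.56 522.03]
 [563.5  528.77]]
```

>>> {"api": "step_arm", "payload": {"deltas": [{"translation": [0, 0, 1], "rot": [0, 0, 0]}, {"translation": [0, 0, 2], "rot": [0, 0, 0]}, {"translation": [1, 0, 2], "rot": [0, 0, 0]}, {"translation": [2, 0, 2], "rot": [0, 0, 0]}, {"translation": [2.7, 0, 2], "rot": [0, 0, 0]}, {"translation": [3.4, 0, 2], "rot": [0, 0, 0]}, {"translation": [4, 0, 2], "rot": [0, 0, 0]}]}}

```text
clock: 2.8
eef_pos: [458.1, 120.8, 240.0]
tcp_rot: [3.142, 0.0, 1.351]
contact_force: [-0.8, -1.7, 1.4]
opening: 0.589
```

>>> {"api": "step_arm", "payload": {"deltas": [{"translation": [0.8, 0, 0], "rot": [0, 0, 0]}, {"translation": [1.8, 0, 0], "rot": [0, 0, 0]}, {"translation": [2.8, 0, 0], "rot": [0, 0, 0]}, {"translation": [3.8, 0, 0], "rot": [0, 0, 0]}, {"translation": [4.8, 0, 0], "rot": [0, 0, 0]}, {"translation": [5.6, 0, 0], "rot": [0, 0, 0]}]}}

```text
clock: 3.55
eef_pos: [470.4, 175.6, 239.8]
tcp_rot: [3.142, -0.0, 1.351]
contact_force: [-0.5, -1.5, 2.5]
opening: 0.589
```

Run:
```python
from h import *
s=grab("side")
st=readout.sense();print(st['eef_pos'],st['tcp_rot'],st['opening'],st['contact_force'])
crop(s,"s2",150,230,350,430,4)
```

```text
[470.69990701 176.23341916 239.87739142] [ 3.14119930e+00 -6.54177562e-04  1.35095093e+00] 0.5893321066492314 [-0.03109049 -0.35674423 -0.59065353]
```

View pics/s2.png

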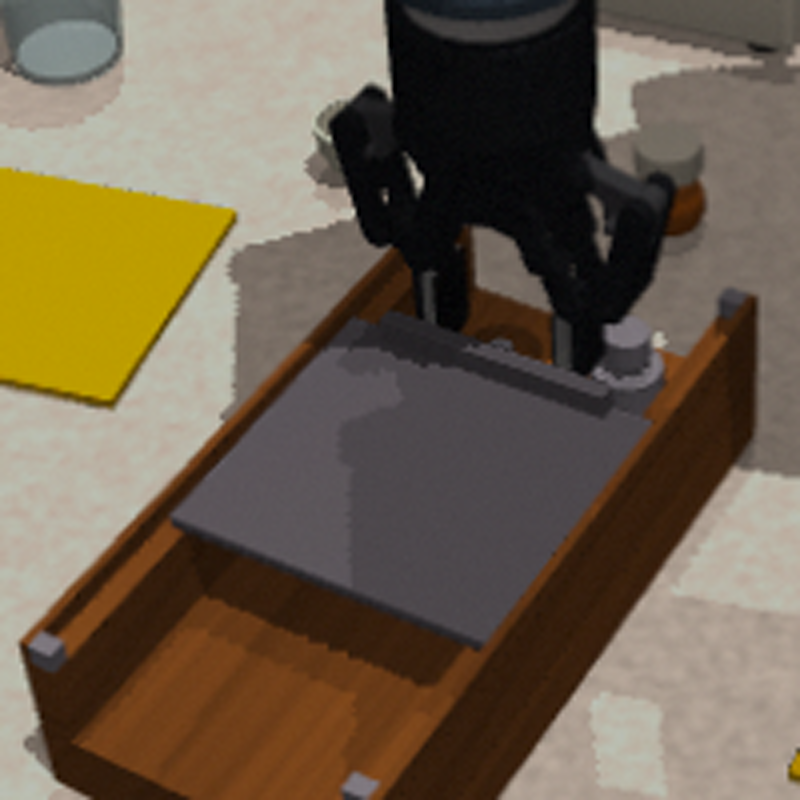

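The cover is sliding straight and still lies on its ledges. The large weight is showing at the -x side.

>>> {"api": "step_arm", "payload": {"deltas": [{"translation": [0.8, 0, 0], "rot": [0, 0, 0]}, {"translation": [1.7, 0, 0], "rot": [0, 0, 0]}, {"translation": [2.6, 0, 0], "rot": [0, 0, 0]}, {"translation": [3.5, 0, 0], "rot": [0, 0, 0]}, {"translation": [4.3, 0, 0], "rot": [0, 0, 0]}, {"translation": [4.9, 0, 0], "rot": [0, 0, 0]}, {"translation": [4.9, 0, 0], "rot": [0, 0, 0]}]}}

```text
clock: 4.47
eef_pos: [481.1, 223.2, 239.9]
tcp_rot: [3.141, -0.0, 1.351]
contact_force: [-0.4, -0.2, -0.7]
opening: 0.588
```

Run:
```python
from h import *
np.set_printoptions(precision=3,suppress=True)
print(delta([400,-180,400],2.92))
```

```text
(array([-41.116,   0.87 , -16.023]), array([ 0.001, -0.   , -1.569]))
```

>>> {"api": "step_arm", "payload": {"deltas": [{"translation": [-1.5, 0, 0], "rot": [0, 0, 0]}, {"translation": [-3, 0, -3], "rot": [0, 0, 0]}, {"translation": [-5, 0, -8], "rot": [0, 0, -0.18]}, {"translation": [-9, 0, -12], "rot": [0, 0, -0.36]}, {"translation": [-14, 0, -15], "rot": [0, 0, -0.54]}, {"translation": [-19, 0, -15], "rot": [0, 0, -0.72]}, {"translation": [-25, 0, -15], "rot": [0, 0, -0.9]}, {"translation": [-31, 0, -15], "rot": [0, 0, -1.08]}]}}

```text
clock: 5.48
eef_pos: [416.5, -64.7, 390.0]
tcp_rot: [3.141, 0.001, 2.382]
contact_force: [0.6, -0.1, 0.7]
opening: 0.59
```

>>> {"api": "step_arm", "payload": {"deltas": [{"translation": [-3.4, -4.7, 0], "rot": [0, 0, -0.18]}, {"translation": [-6.8, -9.4, -1], "rot": [0, 0, -0.36]}, {"translation": [-6.8, -9.4, -1], "rot": [0, 0, -0.54]}, {"translation": [-6.8, -9.4, -1], "rot": [0, 0, -0.54]}], "grip": 130}}

```text
clock: 5.98
eef_pos: [400.6, -179.2, 399.9]
tcp_rot: [-3.141, 0.0, 2.917]
contact_force: [-0.4, 0.5, -0.6]
opening: 0.494
```

Run:
```python
from h import *
import pickle
t=grab("top","top3");s=grab("side","side3");pickle.dump((t,s),open("f3.pkl","wb"))
st=readout.sense();print(st['eef_pos'],st['tcp_rot'],st['opening'],st['contact_force'])
crop(t,"t3",115,185,275,295,5)
crop(s,"s3",200,250,350,370,5)
```

```text
[ 400.83724921 -178.27915028  399.70563801] [-3.14157284e+00 -3.59304466e-04  2.91534749e+00] 0.490918233174612 [-0.88090085  1.40575729 -0.29984596]
```

View pics/t3.png

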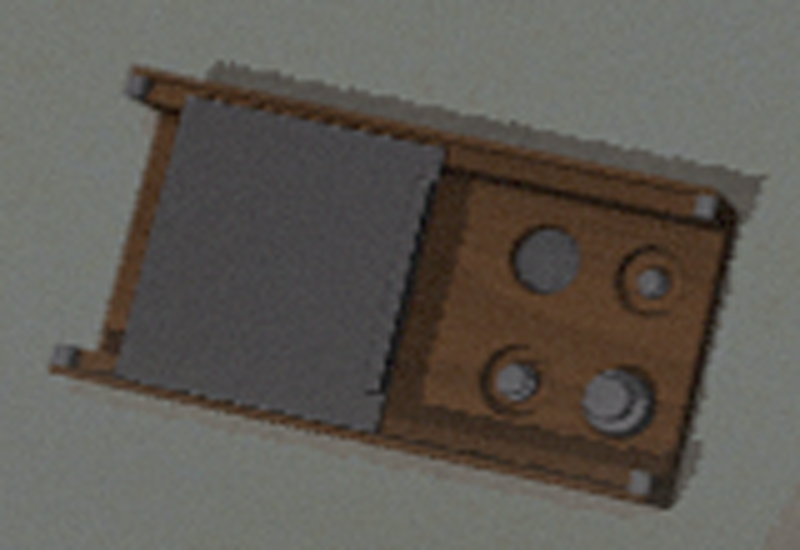

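View pics/s3.png

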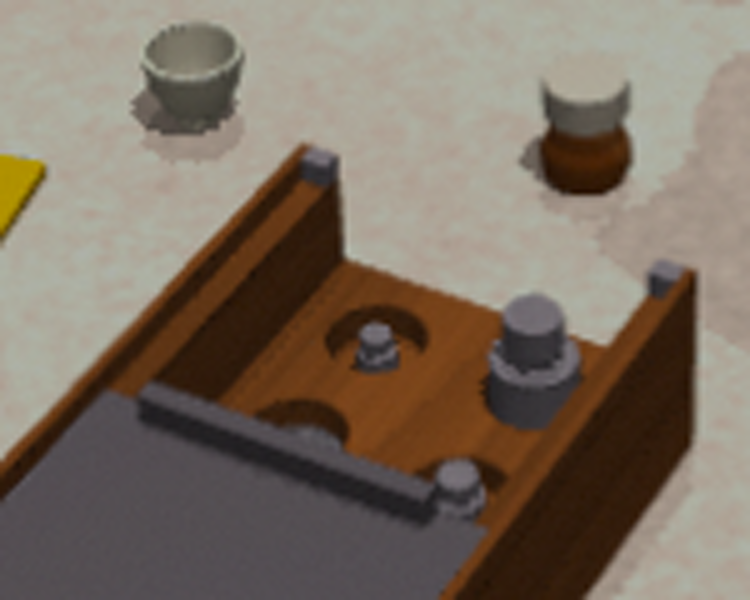

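All four pockets are clear. In the top view the largest weight is in the (-x,-y) pocket at about (237,265). The other weights, at (245,241) and (218,261), are clearly smaller, and the empty pocket with the felt disc is at (224,237). I'll enlarge the weight to confirm it and measure it.

Run:
```python
from h import *
import pickle
t,s=pickle.load(open("f3.pkl","rb"))
for f,n,b in((t,"t4",(222,252,256,280)),(s,"s4",(290,300,325,340))):
    im=f["image"][b[1]:b[3],b[0]:b[2],::-1]
    im=cv2.convertScaleAbs(im,alpha=1.6 if n=="t4" else 1.2)
    cv2.imwrite(f"pics/{n}.png",cv2.resize(im,None,fx=15,fy=15,interpolation=cv2.INTER_NEAREST))
a=cv2.imread("pics/t4.png");b=cv2.imread("pics/s4.png");H=600
o=np.zeros((600,a.shape[1]+b.shape[1]+10,3),np.uint8)[:, :];o=np.zeros((600,1045,3),np.uint8)
o[:420,:510]=a;o[:600,520:1045]=b
cv2.imwrite("pics/w4.png",cv2.resize(o,(784,450)))
```

```text
(no output)
```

View pics/t4.png

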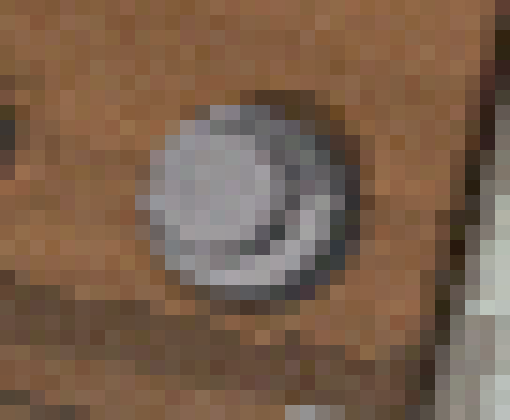

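View pics/s4.png

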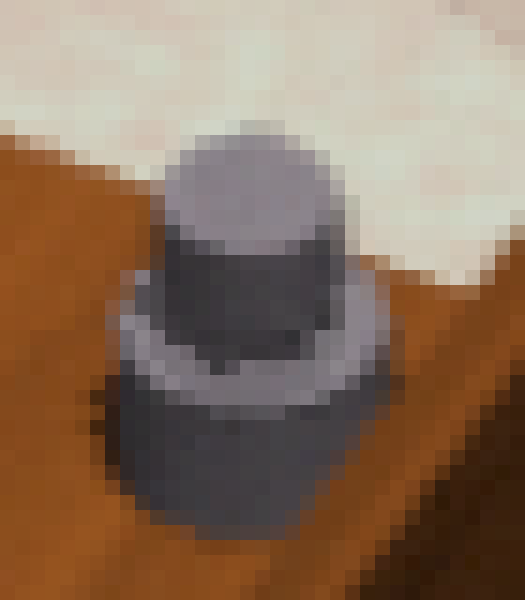

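Run:
```python
from h import *
import pickle
np.set_printoptions(precision=2,suppress=True)
t,s=pickle.load(open("f3.pkl","rb"))
a=[[235.4,263.2]];b=[[306.3,312.3]]
print(tri(t,a,s,b),onplane(t,a,64),onplane(s,b,64))
bx=np.array([.976,-.218]);by=np.array([.218,.976]);C=np.array([486,245.7])
for sx,sy in((-1,-1),(-1,1),(1,-1),(1,1)): print("pocket",C+by*(-86+26*sy)+bx*30*sx)
# cover edge
T=lambda a:np.array(a,float)/5-.5+[115,185]
P=onplane(t,T([[190,98],[120,372]]),73)[:,:2]
print("cover +y edge block y",(P-C)@by)
# pan check
print(onplane(t,[[294/5-.5+345,258/5-.5+155]],72),onplane(s,[[295.06,184.3]],72))
p=(tri(t,a,s,b)[0,:2]-C);print("weight in block",p@bx,p@by)
```

```text
[[431.81 145.24  65.3    4.4 ]] [[434.11 145.91  64.  ]] [[429.97 143.74  64.  ]]
pocket [432.3  142.93]
pocket [443.64 193.68]
pocket [490.86 129.85]
pocket [502.2 180.6]
cover +y edge block y [112.5  111.65]
[[ 561.04 -242.91   72.  ]] [[ 557.22 -240.28   72.  ]]
weight in block -30.991950934821368 -109.85808796530708
```

Run:
```python
from h import *
np.set_printoptions(precision=3,suppress=True)
print(delta([432,144.2,270],2.92))
```

```text
(array([ 4.192, 32.125, 12.971]), array([-0.   , -0.   , -0.005]))
```

>>> {"api": "step_arm", "payload": {"deltas": [{"translation": [4.2, 32.1, 6], "rot": [0, 0, 0]}, {"translation": [4.2, 32.1, 6], "rot": [0, 0, 0]}, {"translation": [4.2, 32.1, 6], "rot": [0, 0, 0]}, {"translation": [4.2, 32.1, 6], "rot": [0, 0, 0]}, {"translation": [4.2, 32.1, 9], "rot": [0, 0, 0]}, {"translation": [4.2, 32.1, 13], "rot": [0, 0, 0]}, {"translation": [4.2, 32.1, 13], "rot": [0, 0, 0]}, {"translation": [4.2, 32.1, 13], "rot": [0, 0, 0]}]}}

```text
clock: 7.08
eef_pos: [432.6, 144.3, 270.6]
tcp_rot: [-3.141, -0.0, 2.917]
contact_force: [0.4, 0.2, 0.7]
opening: 0.488
```

Run:
```python
from h import *
np.set_printoptions(precision=3,suppress=True)
s=grab("side")
import pickle;pickle.dump(s,open("f5.pkl","wb"))
print([readout.sense()['eef_pos'] for i in range(3)])
print(delta([432,144.2,222],2.92))
crop(s,"s5",200,200,350,370,4)
```

```text
[array([432.981, 144.097, 271.247]), array([432.981, 144.097, 271.247]), array([432.981, 144.097, 271.247])]
(array([ 0.105, -0.015,  4.925]), array([ 0.001,  0.001, -0.004]))
```

View pics/s5.png

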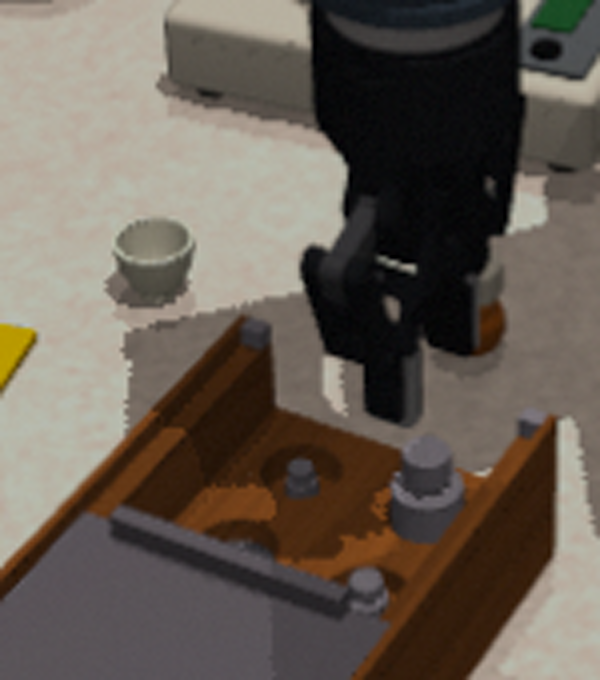

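>>> {"api": "step_arm", "payload": {"deltas": [{"translation": [0, 0, 2], "rot": [0, 0, 0]}, {"translation": [0, 0, 3.8], "rot": [0, 0, 0]}, {"translation": [0, 0, 4.8], "rot": [0, 0, 0]}, {"translation": [0, 0, 4.8], "rot": [0, 0, 0]}]}}

```text
clock: 7.62
eef_pos: [432.9, 144.2, 222.5]
tcp_rot: [3.141, 0.001, 2.916]
contact_force: [-0.3, -0.1, -0.5]
opening: 0.491
```

Run:
```python
from h import *
s=grab("side");print(readout.sense()['eef_pos'])
crop(s,"s6",240,240,350,360,5)
```

```text
[432.9921298  144.40264045 222.70068357]
```

View pics/s6.png

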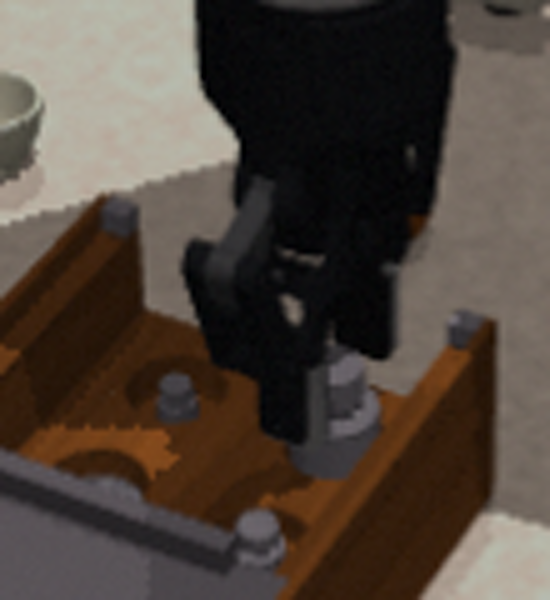

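>>> {"api": "step_arm", "payload": {"deltas": [{"translation": [0, 0, 0], "rot": [0, 0, 0]}, {"translation": [0, 0, 0], "rot": [0, 0, 0]}, {"translation": [0, 0, 0], "rot": [0, 0, 0]}, {"translation": [0, 0, 0], "rot": [0, 0, 0]}, {"translation": [0, 0, 0], "rot": [0, 0, 0]}], "grip": 255, "squeeze": 35}}

```text
clock: 8.3
eef_pos: [433.0, 144.8, 222.6]
tcp_rot: [3.141, 0.001, 2.917]
contact_force: [-0.4, -1.4, 7.1]
opening: 0.206
```

Run:
```python
from h import *
s=grab("side");st=readout.sense();print(st['eef_pos'],st['opening'],st['contact_force'],st['wrist_torque'])
crop(s,"s7",240,240,350,360,5)
```

```text
[432.97458118 144.81643926 222.66031559] 0.20203383942651607 [-0.99491952 -1.75093197  6.06848139] [-0.32058852  0.07356792 -0.0235407 ]
```

View pics/s7.png

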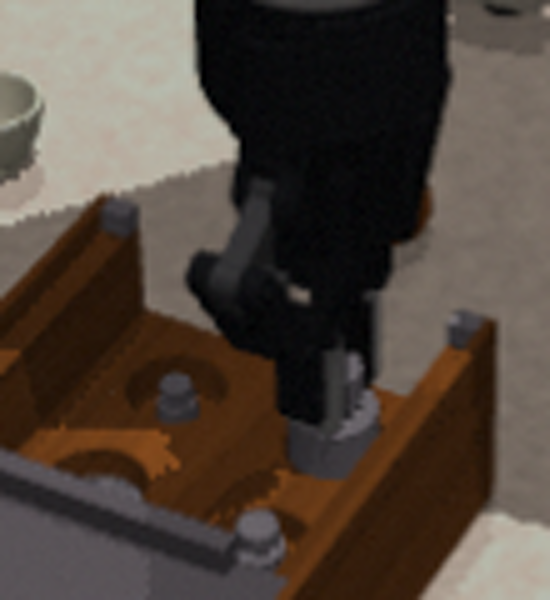

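>>> {"api": "step_arm", "payload": {"deltas": [{"translation": [0, 0, -0.4], "rot": [0, 0, 0]}, {"translation": [0, 0, -1], "rot": [0, 0, 0]}, {"translation": [0, 0, -1.8], "rot": [0, 0, 0]}, {"translation": [0, 0, -2.6], "rot": [0, 0, 0]}, {"translation": [0, 0, -2.6], "rot": [0, 0, 0]}]}}

```text
clock: 8.98
eef_pos: [432.9, 144.8, 248.7]
tcp_rot: [3.141, 0.001, 2.917]
contact_force: [0.8, 0.4, -1.5]
opening: 0.198
```

Run:
```python
from h import *
s=grab("side");st=readout.sense();print(st['eef_pos'],st['opening'],st['contact_force'],st['wrist_torque'])
crop(s,"s8",240,220,350,340,5)
```

```text
[432.71095367 144.8034189  248.27104576] 0.1999152408442766 [ 0.56091319  0.53406582 -2.74515895] [-0.00157531 -0.02054222  0.03446665]
```

View pics/s8.png

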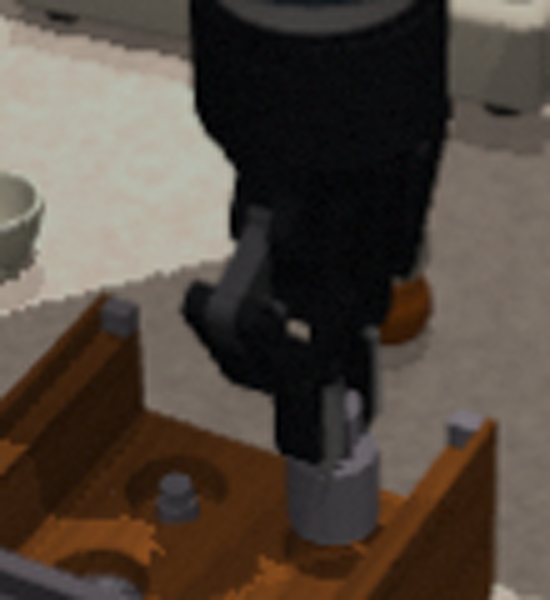

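>>> {"api": "step_arm", "payload": {"deltas": [{"translation": [0, 0, -3], "rot": [0, 0, 0]}, {"translation": [0, 0, -6.5], "rot": [0, 0, 0]}, {"translation": [-1, -1.7, -8.5], "rot": [0, 0, 0]}, {"translation": [-3, -5, -8.5], "rot": [0, 0, 0]}, {"translation": [-5.4, -9, -8.5], "rot": [0, 0, 0]}, {"translation": [-7.8, -13, -8.5], "rot": [0, 0, 0]}, {"translation": [-10.2, -17, -8.5], "rot": [0, 0, 0]}, {"translation": [-12.6, -21, -8.5], "rot": [0, 0, 0]}]}}

```text
clock: 10.02
eef_pos: [508.7, -89.6, 332.6]
tcp_rot: [3.141, -0.0, 2.917]
contact_force: [1.0, 0.2, -1.5]
opening: 0.202
```

>>> {"api": "step_arm", "payload": {"deltas": [{"translation": [-2.4, -4, 0], "rot": [0, 0, 0]}, {"translation": [-4.8, -8, 0], "rot": [0, 0, 0]}, {"translation": [-6.8, -11.3, 0], "rot": [0, 0, 0]}, {"translation": [-8.1, -13.5, 0], "rot": [0, 0, 0]}, {"translation": [-8.4, -13.9, 1], "rot": [0, 0, 0]}, {"translation": [-8.4, -13.9, 2], "rot": [0, 0, 0]}, {"translation": [-8.4, -13.9, 2], "rot": [0, 0, 0]}]}}

```text
clock: 10.9
eef_pos: [558.7, -241.0, 311.3]
tcp_rot: [3.141, -0.003, 2.917]
contact_force: [-0.6, -0.4, -1.0]
opening: 0.201
```

Run:
```python
from h import *
np.set_printoptions(precision=3,suppress=True)
t=grab("top","top9");s=grab("side");st=readout.sense();print(st['eef_pos'],st['opening'],st['contact_force'],st['wrist_torque'])
import pickle;pickle.dump((t,s),open("f9.pkl","wb"))
crop(s,"s9",220,60,380,240,4)
```

```text
[ 559.317 -241.33   312.65 ] 0.19760213344377164 [ 0.646 -0.056 -2.017] [ 0.023 -0.059  0.029]
```

View pics/s9.png

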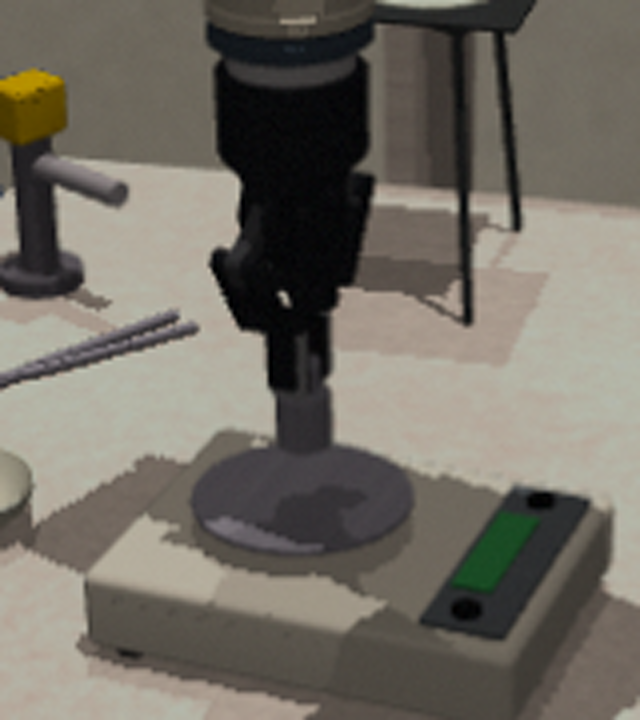

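View pics/top9.png

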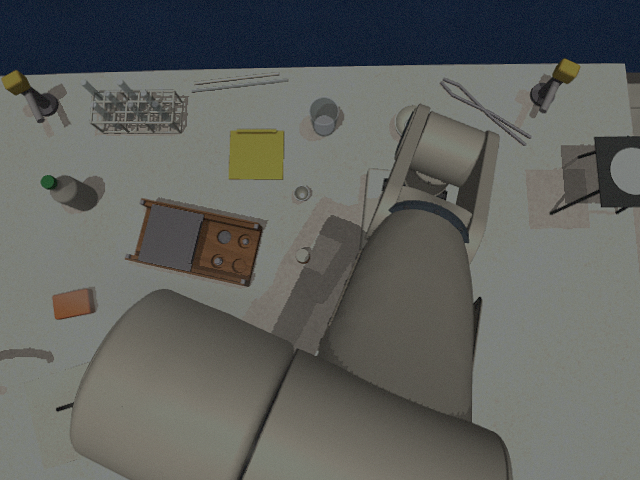

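Run:
```python
from h import *
import pickle
np.set_printoptions(precision=2,suppress=True)
t,s=pickle.load(open("f9.pkl","rb"))
a=np.linspace(0,2*np.pi,60)
for z in(100,103,106,109):
    P=np.c_[559+15*np.cos(a),-241.3+15*np.sin(a),a*0+z]
    q=(proj(s,P)-[219.5,59.5])*4; print(z,q[:,0].min(),q[:,0].max(),"low",q[:,1].max())
P=np.c_[559+60*np.cos(a),-241.3+60*np.sin(a),a*0+72];q=(proj(s,P)-[219.5,59.5])*4;print(q.min(0),q.max(0))
im=s["image"][60:240,220:380]
crop(s,"s9b",275,140,320,185,12)
```

```text
100 269.8262499477696 326.5846837376507 low 465.27298704379336
103 269.6459375744878 326.47280786958595 low 460.2263334613169
106 269.46538129996975 326.36076026650244 low 455.1677511205668
109 269.2845819646668 326.2485412848987 low 450.0972231546933
[187.24 444.98] [411.82 555.15]
```

View pics/s9b.png

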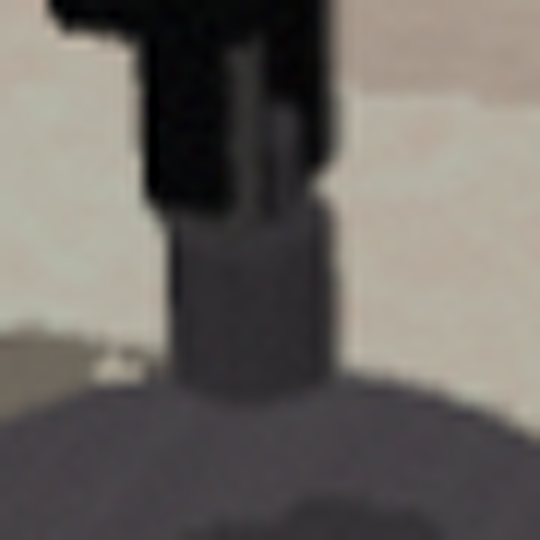

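>>> {"api": "step_arm", "payload": {"deltas": [{"translation": [0, 0, 1], "rot": [0, 0, 0]}, {"translation": [0, 0, 2], "rot": [0, 0, 0]}, {"translation": [0, 0, 2.6], "rot": [0, 0, 0]}, {"translation": [0, 0, 2.8], "rot": [0, 0, 0]}, {"translation": [0, 0, 2.9], "rot": [0, 0, 0]}, {"translation": [0, 0, 2.9], "rot": [0, 0, 0]}]}}

```text
clock: 11.75
eef_pos: [559.6, -242.4, 284.0]
tcp_rot: [-3.142, 0.0, 2.917]
contact_force: [0.5, -0.2, -2.6]
opening: 0.196
```

>>> {"api": "step_arm", "payload": {"deltas": [{"translation": [0, 0, 0.1], "rot": [0, 0, 0]}, {"translation": [0, 0, 0.2], "rot": [0, 0, 0]}, {"translation": [0, 0, 0.2], "rot": [0, 0, 0]}]}}

```text
clock: 12.12
eef_pos: [559.4, -242.3, 281.8]
tcp_rot: [3.142, -0.0, 2.917]
contact_force: [-0.3, -0.5, -1.3]
opening: 0.201
```

>>> {"api": "step_arm", "payload": {"deltas": [{"translation": [0, 0, 0.1], "rot": [0, 0, 0]}, {"translation": [0, 0, 0.15], "rot": [0, 0, 0]}, {"translation": [0, 0, 0.15], "rot": [0, 0, 0]}]}}

```text
clock: 12.5
eef_pos: [559.5, -242.3, 280.3]
tcp_rot: [3.142, -0.0, 2.917]
contact_force: [0.6, 0.6, -2.5]
opening: 0.202
```

>>> {"api": "step_arm", "payload": {"deltas": [{"translation": [0, 0, 0.05], "rot": [0, 0, 0]}, {"translation": [0, 0, 0.1], "rot": [0, 0, 0]}, {"translation": [0, 0, 0.1], "rot": [0, 0, 0]}]}}

```text
clock: 12.88
eef_pos: [559.5, -242.3, 279.3]
tcp_rot: [3.142, -0.0, 2.917]
contact_force: [0.3, -0.6, -1.4]
opening: 0.202
```

>>> {"api": "step_arm", "payload": {"deltas": [{"translation": [0, 0, 0.05], "rot": [0, 0, 0]}, {"translation": [0, 0, 0.1], "rot": [0, 0, 0]}, {"translation": [0, 0, 0.1], "rot": [0, 0, 0]}]}}

```text
clock: 13.25
eef_pos: [559.6, -242.4, 278.8]
tcp_rot: [-3.141, 0.001, 2.917]
contact_force: [-1.0, 0.2, 3.8]
opening: 0.205
```

The wrist force turned to +3.8 N at TCP z 278.8 (278.6 expected), so the weight is standing on the pan. I'll release it now.

>>> {"api": "step_arm", "payload": {"deltas": [{"translation": [0, 0, 0], "rot": [0, 0, 0]}, {"translation": [0, 0, 0], "rot": [0, 0, 0]}, {"translation": [0, 0, 0], "rot": [0, 0, 0]}], "grip": 150}}

```text
clock: 13.62
eef_pos: [559.5, -242.3, 278.3]
tcp_rot: [3.142, -0.0, 2.917]
contact_force: [0.5, -0.4, -0.3]
opening: 0.414
```

Run:
```python
from h import *
s=grab("side");st=readout.sense();print(st['eef_pos'],st['opening'],st['contact_force'],st['wrist_torque'])
crop(s,"s10",240,110,350,220,5)
```

```text
[ 559.47009791 -242.28344986  278.27661098] 0.4130704183643698 [-0.54819188 -0.13020366 -0.10704755] [-0.00493896 -0.02472366  0.02285112]
```

View pics/s10.png

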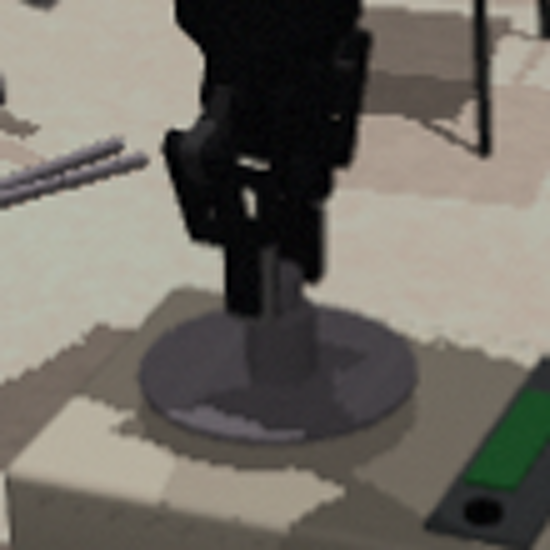

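The weight stands upright near the middle of the pan and the fingers are clear. I'll raise the arm straight up and then back it away.

>>> {"api": "step_arm", "payload": {"deltas": [{"translation": [0, 0, -0.6], "rot": [0, 0, 0]}, {"translation": [0, 0, -1.6], "rot": [0, 0, 0]}, {"translation": [0, 0, -3.5], "rot": [0, 0, 0]}, {"translation": [0, 0, -7], "rot": [0, 0, 0]}, {"translation": [0, 0, -12], "rot": [0, 0, 0]}, {"translation": [6, -5, -13], "rot": [0, 0, 0]}, {"translation": [9, -11, -13], "rot": [0, 0, 0]}, {"translation": [12, -17, -13], "rot": [0, 0, 0]}]}}

```text
clock: 14.68
eef_pos: [418.9, -363.6, 410.4]
tcp_rot: [-3.14, 0.002, 2.918]
contact_force: [-0.1, -0.6, -0.3]
opening: 0.413
```

>>> {"api": "step_arm", "payload": {"deltas": [{"translation": [3, -5, 0], "rot": [0, 0, 0]}, {"translation": [6, -10, 0], "rot": [0, 0, 0]}, {"translation": [8, -15, 0], "rot": [0, 0, 0]}, {"translation": [8, -18, 0], "rot": [0, 0, 0]}, {"translation": [8, -18, 0], "rot": [0, 0, 0]}, {"translation": [8, -18, 0], "rot": [0, 0, 0]}]}}

```text
clock: 15.42
eef_pos: [302.2, -519.9, 408.9]
tcp_rot: [3.141, 0.0, 2.916]
contact_force: [0.4, 0.0, 0.9]
opening: 0.41
```

Run:
```python
from h import *
t=grab("top","top11");s=grab("side","side11");st=readout.sense();print(st['eef_pos'],st['qvel'],st['contact_force'],st['clock'])
import pickle;pickle.dump((t,s),open("f11.pkl","wb"))
crop(t,"t11",345,155,455,285,5)
crop(s,"s11",230,130,390,250,5)
```

```text
[ 302.56276655 -519.52946593  408.6722062 ] [ 0.00621108  0.00154028  0.00060514 -0.00109625 -0.00190404 -0.00071318] [0.29876573 0.5182282  0.48755372] 15.525
```

View pics/top11.png

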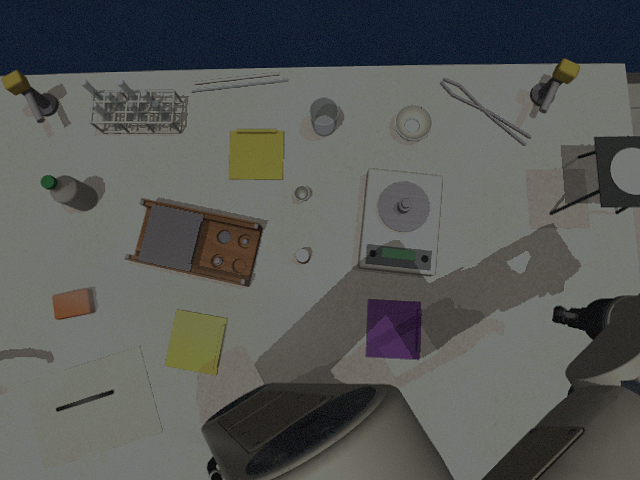

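View pics/t11.png

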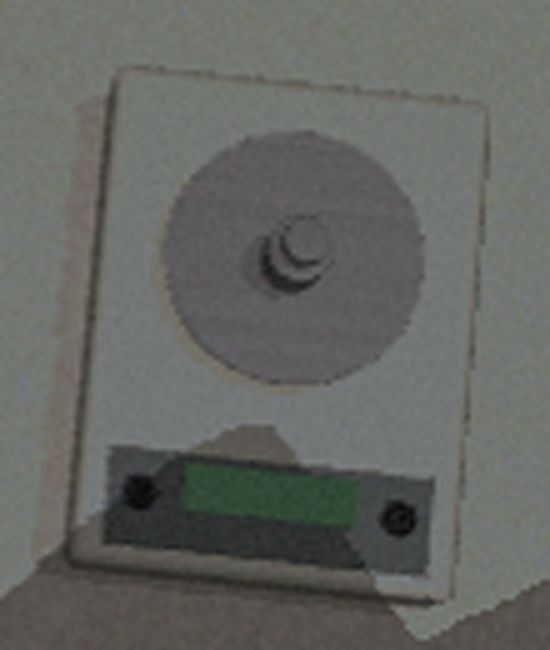

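View pics/side11.png

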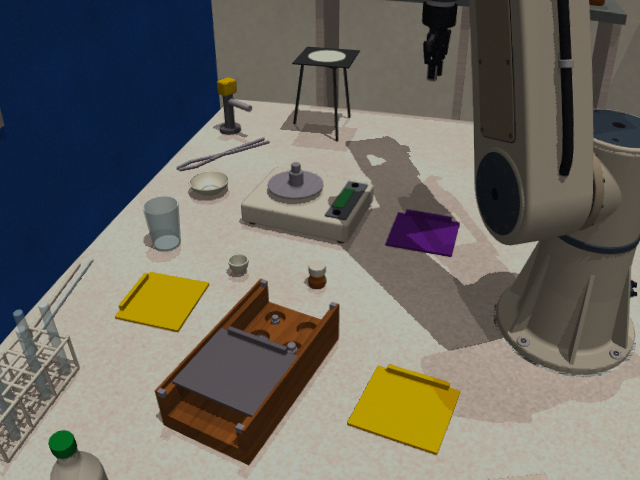

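View pics/s11.png

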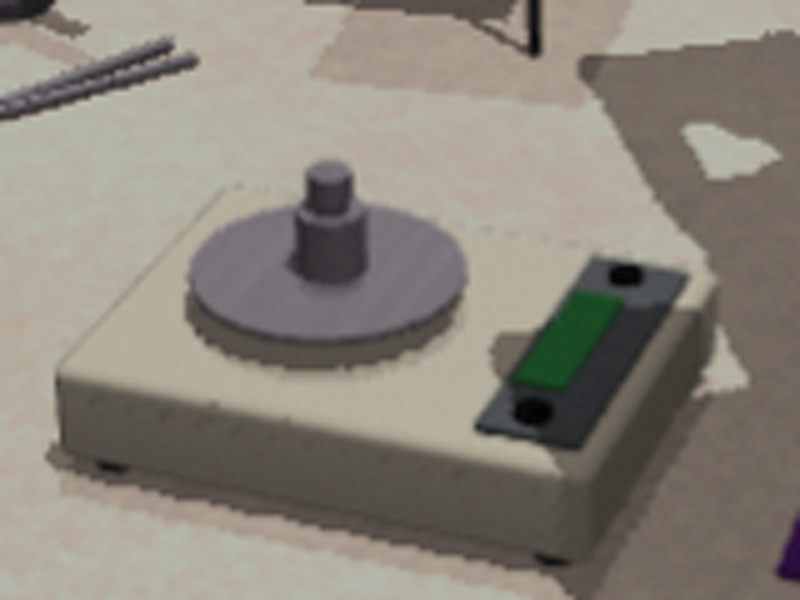

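Run:
```python
from h import *
import pickle
np.set_printoptions(precision=1,suppress=True)
t,s=pickle.load(open("f11.pkl","rb"))
T=lambda a:np.array(a,float)/5-.5+[345,155]
S=lambda a:np.array(a,float)/5-.5+[230,130]
k=onplane(t,T([[306,240]]),120);p=onplane(t,T([[294,258]]),72)
k2=onplane(s,S([[329,170]]),120);p2=onplane(s,S([[328,271]]),72)
print("top diff",k-p,"side diff",k2-p2,"tri",tri(t,T([[306,240]]),s,S([[329,170]])))
from rig import ticket
print(ticket.sign_off())
```

```text
top diff [[-2.   2.2 48. ]] side diff [[-1.3 -1.4 48. ]] tri [[ 557.  -240.6  122.1    3. ]]
the job is handed in; nothing more can be done
None
```

The 200 g weight is standing upright near the middle of the balance pan, and I handed the job in at about 15.5 s on the clock.

**What I did:** I pushed the grey cover by its rib with both fingertips until its middle was about 49 mm along the block, which cleared all four pockets. The 200 g weight was in the (-x,-y) pocket. I lifted it by the knob, lowered it onto the pan until the wrist force showed contact (about 4 N), let go and backed the arm away.

**Last checks:**
- **Weight:** it is within about 3 mm of the pan centre in each view. Its top triangulated at 122 mm against 120 mm expected.
- **Everything else:** the cover is open on its ledges and both smaller weights are still in their pockets. The crucible and jar look unmoved in the pictures, but I did not re-measure them. The arm is clear of everything.

**What disagreed:**
- **Cameras:** the two views differed by 2–4 mm throughout, so I used the mean.
- **Gripper opening:** at the grasp it read about 17 mm on the 20 mm knob.
- **Closing force:** about 6–7 N upward showed as the fingers closed, probably the fingertips touching the top of the weight's body. The lift was still clean and level.

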